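# Open the lacquer tin under extraction

### The job

Before the lacquer tin is opened the extraction must run: turn the lever of the ball valve to half open (midway between across the pipe and along it, at the middle rib). Then unscrew the tight cap of the square tin, which its nest braces: turn it counter-clockwise until the thread lets go, and only then lift it, so that the tin stays seated in the nest. Finish while holding the cap in the gripper, level and still, centred about 2 cm clear above the tin's mouth; do not put it down or let go, and leave everything else in place.

Things in the scene. Friction and masses are not known exactly. Their poses are not given: they have to be found in the camera images.
- handle (a joint): ball-valve lever of the extraction line, rad: 0 = closed (lever square across the pipe), 0.785 = half open, 1.571 = fully open (along the pipe); it grows as the lever turns counter-clockwise seen from above. It starts closed or a little open (0 to 0.3) and stays where it is left; about 0.1 N m turns it.
- handle_axis (a point): point on the lever's vertical turning axis, at mid-height of the lever, 99 mm above the table, fixed to the line. The pipe (top 61 mm, flanges 67 mm above the table) runs along its y; the closed lever points along its -x (towards the robot), the fully open one along -y. A quadrant plate under the lever, 35 to 54 mm from the axis, top at 84 mm, has dark ribs at closed, half open and open.
- handle_grip (a point): middle of the lever's grip, 72 mm out from handle_axis, 99 mm above the table; its -x axis points outward along the lever and turns with it. The lever is a level grey bar 12 mm wide and 22 mm high (88 to 110 mm above the table), reaching 100 mm from the axis, with free space under the grip; pinch it across its width from above.
- nest: fixed nest: grey plate 130 x 130 x 12 mm with a square aluminium frame (73 mm inside, 89 mm outside, top 38 mm above the table) that keeps the tin from turning. Origin on the table under its centre; x, y along the frame's sides.
- tin: loose square aluminium tin, 70 x 70 mm, about 0.6 kg, standing in the nest, underside 12 mm above the table. Origin at the centre of its underside, z up, x, y along its sides. Square body 75 mm high, then a round shoulder 54 mm in diameter up to 83 mm, then a neck 40 mm in diameter up to the mouth at 112 mm, with two thread lugs, on its +x and -x sides.
- mouth (a point): centre of the rim of the tin's mouth, on its axis, 112 mm above the tin's underside (124 mm above the table). Axes as the tin's. A sprung rubber seal here pushes the cap up with 18 N, so that the cap turns tightly (0.15 to 0.35 N m); when its lugs let go, that push comes onto the gripper and raises the cap by up to 3 mm.
- cap: round black ribbed screw cap of the square tin, 58 mm in diameter, 30 mm high, 60 g, with a grey bar across its top along its x axis. Origin at the centre of its lower edge, 101 mm above the table when on. Closed, its x axis is 0 to 0.3 rad counter-clockwise from the tin's x axis (either way round). It unscrews counter-clockwise from above, without rising.
- cap_top (a point): centre of the cap's flat top, 30 mm above the cap's origin (131 mm above the table when on). The cap's lugs hook under the neck's until its x axis is 1.13 rad (65 deg) counter-clockwise from the tin's; from there to 2.0 rad it lifts off freely, best at 1.3 to 1.75. Pulled up before that it takes the tin along.
- brush: brush lying on the table, 150 mm long, near the middle: bystander, leave in place. Origin at the centre of its underside.
- round_tin: round aluminium tin, 70 mm in diameter, 119 mm high, with a black cap, off to one side: bystander, leave in place. Origin at the centre of its underside.
- can_a: open gold can, 74 mm in diameter, 110 mm high, at the left: bystander, leave in place. Origin at the centre of its underside.
- can_b: open gold can, 84 mm in diameter, 85 mm high, at the back: bystander, leave in place. Origin at the centre of its underside.
- can_end: gold can end, a flat disc 84 mm in diameter, 7 mm thick, nearest the robot: bystander, leave in place. Origin at the centre of its underside.
- wrench: wrench lying on the table, 160 mm long, at the right: bystander, leave in place. Origin at the centre of its underside.
- dish: white ceramic dish, 80 mm in diameter, 35 mm high, at the right: bystander, leave in place. Origin at the centre of its underside.
Mind the look-alikes: they are no part of the job. What is shaped like the part that bears handle but green is not meant. Of the things shaped like the cap, the black one is meant.

How it is judged:
On the way, in this order (a step that is already met when the one before it is completed fails the run):
1. the valve is set half open while the cap is still screwed on (value of joint handle between 0.6 and 0.97 rad and velocity of joint handle between -0.1 and 0.1 rad/s and angle between the x axis of cap and the x axis of tin, either way round below 0.8 rad), for 0.3 s.
2. the cap is turned until its thread lets go, the tin seated (angle between the x axis of cap and the x axis of tin, either way round above 1.05 rad and z of tin in the frame of nest below 0.017 m and angle between tin's own z axis and vertical below 0.08 rad), for 0.05 s.
At the end, for the whole second after the job is handed in: The lever stands half open (0.60 to 0.97 rad), the square tin is seated upright in its nest, and the gripper holds the cap still and level (within 0.2 rad), its lower edge 5 to 50 mm above the mouth's rim and within 15 mm of its axis, touching nothing but the fingers (value of joint handle between 0.6 and 0.97 rad and z of tin in the frame of nest below 0.017 m and angle between tin's own z axis and vertical below 0.08 rad and horizontal distance between tin and nest below 0.008 m and z of cap in the frame of mouth between 0.005 and 0.05 m and horizontal distance between cap and mouth below 0.015 m and angle between cap's own z axis and vertical below 0.2 rad and linear speed of cap below 0.02 m/s and contact force between the fingers and cap above 0.5 N and contact force between cap and tin below 0.05 N); the arm keeps its last pose, push and grip.
It fails at once if the tin is lifted out of its nest (over 10 mm) or tipped (z of tin in the frame of nest above 0.022 m or angle between tin's own z axis and vertical above 0.2 rad).
It fails at once if a bystander is moved by more than 40 mm (distance of any of brush, round_tin, can_a, can_b, can_end, wrench, dish from where it was at the start of the episode above 0.04 m).
It also fails if it takes over 56 s, if anything falls off the work surface, if the arm or the gripper's body presses on something with over 40 N, if the wrist force passes 120 N, or if a joint passes its speed limit or range.

### The arm

A 6-joint arm with a two-finger parallel gripper is mounted at the origin on the work surface. World frame = base frame: x ahead of the robot, y to its left, z up, the work surface at z = 0. Lengths are in m, angles in rad, forces in N, time in s.
With the tool pointing down it reaches from about 0.25 to 0.725 m from the base axis. Payload 4 kg.
Tool frame: the origin (TCP) lies midway between the tips of the shut fingers; the grasp point (between the pads) lies 19 mm behind it; z points along the fingers, y is the direction in which the jaws open and shut (so a half turn about z gives the same grasp; the last joint's range is limited). The gripper opens to 85 mm and grips with 20 to 120 N. Pads are 22 mm wide; open, the fingers measure 114 mm over their backs; the gripper's body (76 mm by 85 mm) begins 54 mm behind the grasp point. The pads swing forward as they close: fully open they stand 13 mm farther back than shut.
Start: joints at [-1.28, 0.241, 0.005, 1.335, 0, 1.571], TCP at [0.143, -0.479, 0.231] pointing down, gripper open.
Joint ranges: [-2.72, 2.72], [-1.05, 1.87], [-1.09, 1.28], [-1.99, 2.15], [-1.42, 1.44], [-3.14, 3.14]. Speed limits (rad/s): [2.79, 2.79, 3.14, 3.14, 3.14, 3.14].

### API

Orientations are given as a unit quaternion [x, y, z, w].
In Python, from workcell import get_obs, camera, camera_model, job_done, masks_of gives the robot as it stands.
- The arm moves only by the tool jog_arm, never from a script. Its argument "deltas" is a list that holds one entry, the list of rows, each a list of 7 numbers: the shift along the tool's x, y, z in mm, then the turn, a rotation vector about the tool's x, y, z in degrees, then the finger opening in mm, from 0 to 85.4. A call has 1 to 5 rows; each row shifts and turns the pose as measured when the row begins, along the tool's axes as they then stand; what a row does not reach is not made up. A row lasts 1/10 s, in which the tool goes at most 50 mm and 8.59 degrees, less where a joint would pass 70% of its speed; a pose out of reach is approached as far as the arm can. A call with a gripper value outside its range is refused whole. The fingers move at their own pace and stop on an object; the grip force is fixed at half the most. Time passes only in rows, so rows that do not move let the fingers close. It gives the time, the measured TCP pose, the force and the opening at its end, in the units of the state.
- get_obs(): the state, without advancing time (a new reading comes with each control period).
- camera(name): name is "scene" or "top" or "wrist"; returns the picture (480x640x3 uint8, red, green, blue); there is no depth.
- camera_model(name): a dict with "fovy" (degrees; the focal length in pixels is half the picture's height over the tangent of half this angle, whatever the lens; pixels are square), "cx", "cy" (the principal point, pixels), "pose" (4x4, takes a point from camera to world coordinates); the wrist camera has in their place "T_tool_cam" (4x4, takes a point from camera to tool coordinates, whose origin is the TCP and whose axes are the flange's). Camera axes: x right, y down, z forward; pixel columns grow to the right and rows downward; lengths in m; the calibration is good to about 2 mm. A picture is of the moment at which its call begins: read the wrist's pose just before it. camera_model takes no time and is no camera call.
- job_done(): hands the job in, once; it reports no verdict.
Trained networks look in the newest picture that a camera, given by its name, has taken for a name from the list of things; names that differ only in an ending like _2 or _b are one class to them, and where a whole thing is asked for, a point or a joint stands for the part that bears it (a point fixed in the world has none). Each returns a list of dicts, best first, with "conf" (0 to 1); they miss things now and then, are a little off and sometimes report something else, mostly with a low value. They report only what shows in the picture. A call takes as long as a camera call. They do not tell look-alikes from the thing itself.
- masks_of(target, camera): "pixels" (480x640 bool, what is visible of it) and "at" ([column, row] in pixels, amid what is visible of it).
The state is a dict: "clock": time; "joint_pos": joint angles; "joint_vel": joint speeds; "tau": joint torques, N m; "eef_pos": TCP position; "tool_rot": TCP orientation; "ft_force": force on the tool from outside, world axes, zero at the start; "ft_torque": the same for the moment, N m; "grip_width": finger opening in m.
Only numpy, scipy, OpenCV 4.12 (cv2) and the standard library are available. Lean on these libraries where they do the work, as an engineer would, in place of code of your own. Each camera call takes 0.05 s, during which the arm holds its last target. There are 200 camera calls.

## Working session

There is one attempt and no reset: what is moved stays moved. The work goes in short steps, Python scripts to look and compute and a tool call to move; the robot and the scene stay as the last step left them, time stands still between calls to the robot, and variables do not carry over. Pictures are saved under pics/ and viewed, about 8 in all and at most 12, crops included, and the job is handed in when it is done.

Besides the shell and the picture viewer there is one more tool, called after "Call:" by a JSON object that holds its "op" and its "data". jog_arm: Moves the arm, as the interface text tells. Its arguments: {"type":"object","properties":{"deltas":{"type":"array"}},"required":["deltas"]}

```bash
mkdir -p pics; ls
python3 - <<'E'
from workcell import *
import cv2,numpy as np
o=get_obs();print(o['clock'],o['eef_pos'],o['tool_rot'],o['grip_width'])
for n in ['scene','top']:
    im=camera(n);cv2.imwrite(f'pics/{n}0.png',im[...,::-1]);m=camera_model(n);print(n,m)
    for t in ['handle','cap','nest','tin']:
        for r in masks_of(t,n):print(t,r['conf'],r['at'],r['pixels'].sum())
print(camera_model('wrist'))
E
```

```text
pics
0.0 [ 0.14317861 -0.47840472  0.23039969] [ 9.89446949e-01  1.44891832e-01 -1.59604877e-04 -1.03314203e-03] 0.08551106518339872
scene {'fovy': 44.742623027465804, 'cx': 314.99142323166984, 'cy': 247.2087721686156, 'pose': array([[-0.88204183,  0.32558648, -0.34058136,  1.05188617],
       [ 0.47110252,  0.59708184, -0.64927321,  0.92292752],
       [-0.00803963, -0.73313486, -0.68003576,  1.09567648],
       [ 0.        ,  0.        ,  0.        ,  1.        ]])}
handle 0.76 [341.2, 315.8] 402
handle 0.61 [425.2, 277.1] 290
cap 0.92 [283.4, 206.4] 373
cap 0.6 [335.4, 221.0] 374
nest 0.87 [288.9, 240.9] 1155
nest 0.22 [366.1, 417.6] 2056
tin 0.94 [287.0, 224.1] 631
top {'fovy': 47.620185281565256, 'cx': 318.19172023910846, 'cy': 227.30903200054445, 'pose': array([[ 0.01010871, -0.9841059 ,  0.17729463,  0.37109188],
       [-0.99970921, -0.00606421,  0.02333938, -0.02834641],
       [-0.02189327, -0.17747901, -0.98388103,  1.20952058],
       [ 0.        ,  0.        ,  0.        ,  1.        ]])}
handle 0.95 [222.8, 211.2] 409
handle 0.67 [221.7, 328.1] 526
cap 0.95 [411.3, 235.6] 740
cap 0.72 [396.8, 307.6] 637
nest 0.59 [393.7, 258.7] 2121
tin 0.57 [397.7, 251.6] 562
{'fovy': 65.44959858116599, 'cx': 325.80938400463924, 'cy': 240.04966245291632, 'T_tool_cam': array([[-1.02063021e-03, -9.55682665e-01, -2.94397014e-01,
         7.59938809e-02],
       [ 9.99999039e-01, -1.25164024e-03,  5.96275263e-04,
         1.70574021e-04],
       [-9.38329083e-04, -2.94396123e-01,  9.55683024e-01,
        -1.42750355e-01],
       [ 0.00000000e+00,  0.00000000e+00,  0.00000000e+00,
         1.00000000e+00]])}
```

View pics/top0.png

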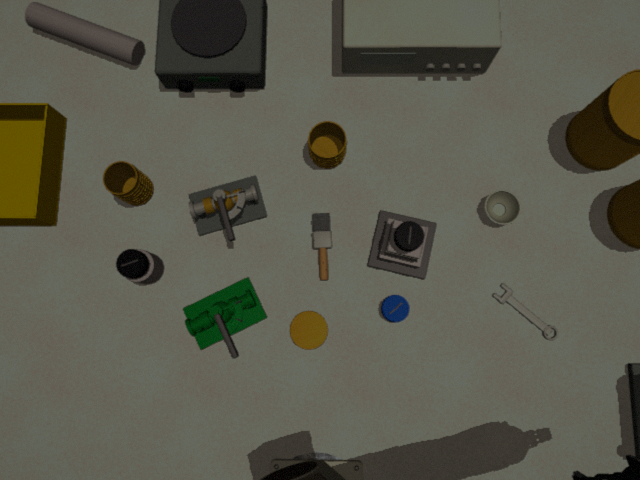

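View pics/scene0.png

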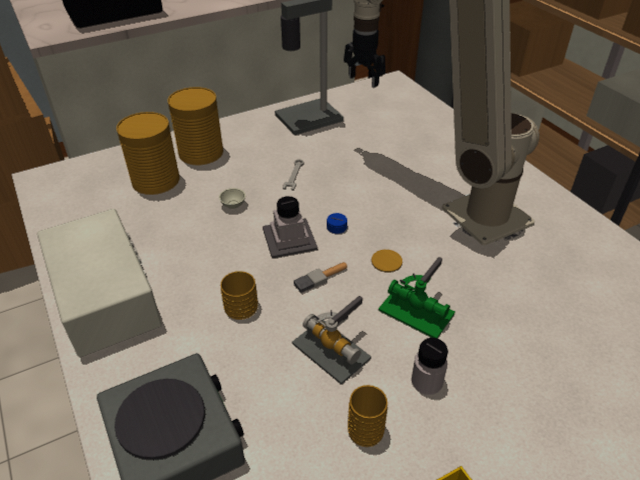

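Valves: gold/grey at top-px (225,205) and green at (225,315). The first is meant, since the green one is excluded. Caps: black on the square tin in the grey nest (409,235), blue loose one (396,308), and black on round_tin (133,263). The first is meant, since it sits on the nested square tin. I'll confirm both in one crop and measure.

```bash
cat > h.py <<'E'
from workcell import *
import cv2,numpy as np
from scipy.spatial.transform import Rotation as R
def cm(n,o=None):
    m=camera_model(n);f=240/np.tan(np.radians(m['fovy']/2))
    if n=='wrist':
        T=np.eye(4);T[:3,:3]=R.from_quat(o['tool_rot']).as_matrix();T[:3,3]=o['eef_pos'];P=T@m['T_tool_cam']
    else:P=m['pose']
    return f,m['cx'],m['cy'],P
def px2w(c,uv,z):
    f,cx,cy,P=c
    uv=np.atleast_2d(np.array(uv,float))
    d=np.c_[(uv[:,0]-cx)/f,(uv[:,1]-cy)/f,np.ones(len(uv))]@P[:3,:3].T
    return P[:3,3]+d*((z-P[2,3])/d[:,2])[:,None]
def w2px(c,p):
    f,cx,cy,P=c
    q=(np.atleast_2d(p)-P[:3,3])@P[:3,:3]
    return q[:,:2]/q[:,2:]*f+[cx,cy]
E
python3 - <<'E'
from h import *
im=camera('top');c=cm('top')
for t,z in [('handle',.11),('cap',.131),('nest',.012)]:
    for r in masks_of(t,'top')[:2]:
        ys,xs=np.nonzero(r['pixels']);rc=cv2.minAreaRect(np.c_[xs,ys].astype(np.float32))
        print(t,r['conf'],r['at'],px2w(c,r['at'],z)[0].round(3),'box',px2w(c,cv2.boxPoints(rc),z)[:,:2].round(3).tolist())
a=cv2.resize(im[165:245,180:280],(500,400),interpolation=3)
b=cv2.resize(im[205:285,360:445],(425,400),interpolation=3)
k=cv2.convertScaleAbs(np.hstack([a[:,:400],b[:,:400]]),alpha=1.8)
cv2.imwrite('pics/crop.png',k[...,::-1])
E
```

```text
handle 0.97 [220.8, 327.6] [0.365 0.19  0.11 ] box [[0.401, 0.22], [0.414, 0.195], [0.317, 0.14], [0.304, 0.164]]
handle 0.68 [222.4, 213.0] [0.598 0.197 0.11 ] box [[0.643, 0.222], [0.653, 0.197], [0.547, 0.154], [0.538, 0.18]]
cap 0.88 [411.6, 234.6] [ 0.552 -0.19   0.131] box [[0.548, -0.142], [0.592, -0.186], [0.55, -0.226], [0.507, -0.182]]
cap 0.7 [395.9, 306.6] [ 0.409 -0.157  0.131] box [[0.416, -0.119], [0.44, -0.167], [0.394, -0.19], [0.37, -0.142]]
nest 0.7 [391.9, 256.9] [ 0.521 -0.164  0.012] box [[0.5, -0.108], [0.629, -0.138], [0.599, -0.266], [0.472, -0.234]]
```

View pics/crop.png

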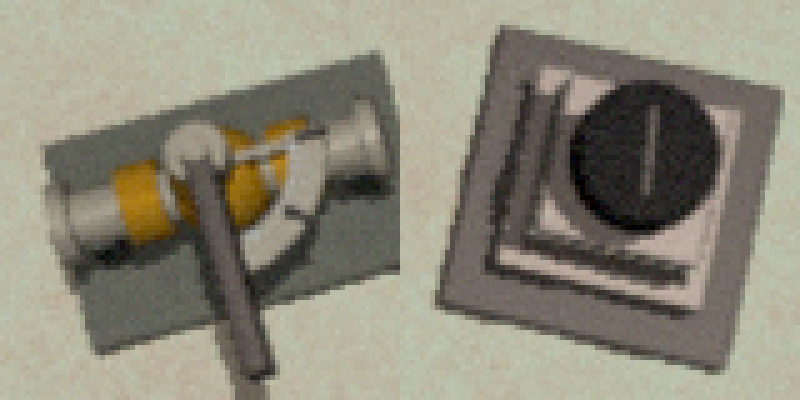

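The crop confirms both: a gold/grey valve with its grey lever roughly across the pipe (axis at crop (203,155), tip (262,372), half-open rib (295,212)), and a black cap with its bar at (648,150) on the tin in the nest.

```bash
cat >> h.py <<'E'
def state(o):
    M=R.from_quat(o['tool_rot']).as_matrix();return np.array(o['eef_pos']),M,np.degrees(np.arctan2(M[1,0],M[0,0]))
def plan(xyz,phi,grip,vmax=45,wmax=8,n=5):
    """rows to go straight to xyz (m), yaw of tool x phi (deg), tool down; phi taken as signed turn on top of the present yaw"""
    o=get_obs();p,M,y=state(o);d=(phi-y+180)%360-180
    Rt=R.from_euler('z',phi,degrees=True).as_matrix()@np.diag([1,-1,-1.])
    rows=[]
    for i in range(n):
        e=np.array(xyz)-p;L=np.linalg.norm(e)*1e3;s=e*min(1,vmax/max(L,1e-9))
        rv=R.from_matrix(M.T@Rt).as_rotvec(degrees=True)
        if abs(rv[2])>170: rv=np.array([0,0,-abs(rv[2])])
        a=np.linalg.norm(rv);rv=rv*min(1,wmax/max(a,1e-9))
        rows.append([*(M.T@s*1e3).round(1),*rv.round(1),grip])
        p=p+s;M=M@R.from_rotvec(rv,degrees=True).as_matrix()
    print('t',round(o['clock'],2),'at',np.round(o['eef_pos'],4),'yaw',round(y,1),'left mm',round(np.linalg.norm(np.array(xyz)-o['eef_pos'])*1e3,1),'w',round(o['grip_width']*1e3,1),'F',np.round(o['ft_force'],1),'T',np.round(o['ft_torque'],2),'q6',round(o['joint_pos'][5],2))
    print([[float(v) for v in r] for r in rows])
E
python3 - <<'E'
from h import *
c=cm('top')
a=px2w(c,[180+203/5,165+155/5],.11)[0];t=px2w(c,[180+262/5,165+372/5],.11)[0]
print(a,t,np.linalg.norm(a-t),np.degrees(np.arctan2(*(t-a)[1::-1])))
u=(t-a)/np.linalg.norm(t-a);print('grip',a+.072*u)
for p in ([60,215],[370,130]):print(px2w(c,[180+p[0]/5,165+p[1]/5],.05))
b=px2w(c,[[360+650/5-0,0],[0,0]],.131)
g=a+.072*u
plan([g[0],g[1],.22],197,50)
E
```

```text
[0.63428954 0.20189916 0.11      ] [0.54290845 0.17370886 0.11      ] 0.0956305194572581 -162.85544249713303
grip [0.56548893 0.18067475 0.11      ]
[[0.62134128 0.27629164 0.05      ]]
[[0.66029732 0.14117439 0.05      ]]
t 0.7 at [ 0.1434 -0.479   0.2314] yaw 16.7 left mm 783.3 w 85.2 F [-0.  -0.3  0.7] T [ 0.01 -0.04 -0.02] q6 1.57
[[34.1, -29.4, 0.6, 0.0, 0.0, -8.0, 50.0], [37.9, -24.3, 0.6, 0.0, 0.0, -8.0, 50.0], [40.9, -18.8, 0.6, -0.0, 0.0, -8.0, 50.0], [43.1, -12.9, 0.6, -0.0, 0.0, -8.0, 50.0], [44.5, -6.8, 0.6, -0.0, 0.0, -8.0, 50.0]]
```

Call:
{"op": "jog_arm", "data": {"deltas": [[[34,-29,0.6,0,0,-8,50],[38,-24,0.6,0,0,-8,50],[41,-19,0.6,0,0,-8,50],[43,-13,0.6,0,0,-8,50],[44.5,-7,0.6,0,0,-8,50]]]}}

```text
clock: 1.2
eef_pos: [0.2648, -0.2885, 0.2274]
tool_rot: [0.877, 0.481, -0.0, 0.002]
ft_force: [1.2, -0.8, -0.2]
grip_width: 0.0503
```

```bash
python3 -c "
from h import *
plan([.5655,.1807,.22],197,50)"
```

```text
t 1.2 at [ 0.2648 -0.2885  0.2274] yaw 57.5 left mm 557.3 w 50.3 F [ 1.2 -0.8 -0.2] T [-0.04 -0.11  0.01] q6 1.31
[[45.0, 0.1, 0.5, -0.0, 0.0, -8.0, 50.0], [44.5, 6.4, 0.5, -0.0, 0.0, -8.0, 50.0], [43.2, 12.5, 0.5, -0.0, 0.0, -8.0, 50.0], [41.1, 18.4, 0.5, -0.0, 0.0, -8.0, 50.0], [38.1, 24.0, 0.6, -0.0, 0.0, -8.0, 50.0]]
```

Tracking is nearly lossless, so I'll carry on.

Call:
{"op": "jog_arm", "data": {"deltas": [[[45,0,0.5,0,0,-8,50],[44.5,6.4,0.5,0,0,-8,50],[43,12.5,0.5,0,0,-8,50],[41,18.4,0.5,0,0,-8,50],[38,24,0.6,0,0,-8,50]]]}}

```text
clock: 1.7
eef_pos: [0.3876, -0.0901, 0.226]
tool_rot: [0.649, 0.761, 0.0, 0.005]
ft_force: [0.2, -0.5, 0.1]
grip_width: 0.0499
```

```bash
python3 -c "
from h import *
plan([.5655,.1807,.22],197,50)"
```

```text
t 1.7 at [ 0.3876 -0.0901  0.226 ] yaw 99.1 left mm 324.0 w 49.9 F [ 0.2 -0.5  0.1] T [ 0.03 -0.04  0.03] q6 1.19
[[33.2, 30.3, 0.8, -0.0, 0.1, -8.0, 50.0], [28.7, 34.7, 0.8, -0.0, 0.1, -8.0, 50.0], [23.6, 38.3, 0.8, -0.0, 0.1, -8.0, 50.0], [18.0, 41.2, 0.9, -0.0, 0.1, -8.0, 50.0], [12.1, 43.3, 0.9, -0.0, 0.1, -8.0, 50.0]]
```

Call:
{"op": "jog_arm", "data": {"deltas": [[[33,30,0.8,0,0.1,-8,50],[28.7,34.7,0.8,0,0.1,-8,50],[23.6,38.3,0.8,0,0.1,-8,50],[18,41,0.9,0,0.1,-8,50],[12,43,0.9,0,0.1,-8,50]]]}}

```text
clock: 2.2
eef_pos: [0.512, 0.1086, 0.2234]
tool_rot: [0.334, 0.943, 0.001, 0.004]
ft_force: [0.5, -1.0, 0.0]
grip_width: 0.0498
```

```bash
python3 -c "
from h import *
plan([.5655,.1807,.22],197,50)"
```

```text
t 2.2 at [0.512  0.1086 0.2234] yaw 141.0 left mm 89.9 w 49.8 F [ 0.5 -1.   0. ] T [-0.06 -0.04 -0.01] q6 0.89
[[2.0, 44.9, 1.9, 0.0, 0.1, -8.0, 50.0], [-4.3, 44.6, 1.9, 0.0, 0.1, -8.0, 50.0], [0.0, 0.0, 0.0, 0.0, 0.1, -8.0, 50.0], [0.0, 0.0, 0.0, 0.0, 0.1, -8.0, 50.0], [0.0, 0.0, 0.0, 0.0, 0.1, -8.0, 50.0]]
```

Call:
{"op": "jog_arm", "data": {"deltas": [[[2,45,1.9,0,0.1,-8,50],[-4.3,44.6,1.9,0,0.1,-8,50],[0,0,0,0,0.1,-8.2,50],[0,0,0,0,0.1,-8.2,50],[0,0,0,0,0,-8.2,50]]]}}

```text
clock: 2.7
eef_pos: [0.5694, 0.192, 0.2159]
tool_rot: [-0.031, 1.0, 0.002, -0.0]
ft_force: [-0.2, -0.9, -0.3]
grip_width: 0.05
```

Call:
{"op": "jog_arm", "data": {"deltas": [[[0,0,0,0,0,-8,50],[0,0,0,0,0,-6.5,50],[0,0,0,0,0,0,50]]]}}

```text
clock: 3.0
eef_pos: [0.5694, 0.1928, 0.2148]
tool_rot: [-0.163, 0.987, 0.002, -0.001]
ft_force: [0.4, -0.5, 0.2]
grip_width: 0.05
```

Run:
```python
from h import *
plan([.5655,.1807,.22],197,50,n=1)
o=get_obs();im=camera('wrist');c=cm('wrist',o)
cv2.imwrite('pics/w1.png',im[...,::-1])
for r in masks_of('handle','wrist'):
    ys,xs=np.nonzero(r['pixels']);rc=cv2.boxPoints(cv2.minAreaRect(np.c_[xs,ys].astype(np.float32)))
    print(r['conf'],r['at'],rc.round().tolist(),px2w(c,rc,.11)[:,:2].round(4).tolist())
```

```text
t 3.0 at [0.5694 0.1928 0.2148] yaw -161.2 left mm 13.7 w 50.0 F [ 0.4 -0.5  0.2] T [ 0.   -0.06 -0.01] q6 -0.0
[[7.6, -10.2, -5.3, 0.2, -0.1, 1.8, 50.0]]
0.91 [315.3, 275.0] [[299.0, 193.0], [331.0, 193.0], [331.0, 338.0], [299.0, 338.0]] [[0.5458, 0.1657], [0.539, 0.186], [0.6432, 0.2217], [0.6509, 0.1988]]
0.44 [428.2, 4.1] [[417.0, 0.0], [445.0, 0.0], [445.0, 7.0], [417.0, 7.0]] [[0.4165, 0.1966], [0.4113, 0.212], [0.4145, 0.2135], [0.4198, 0.198]]
```

View pics/w1.png

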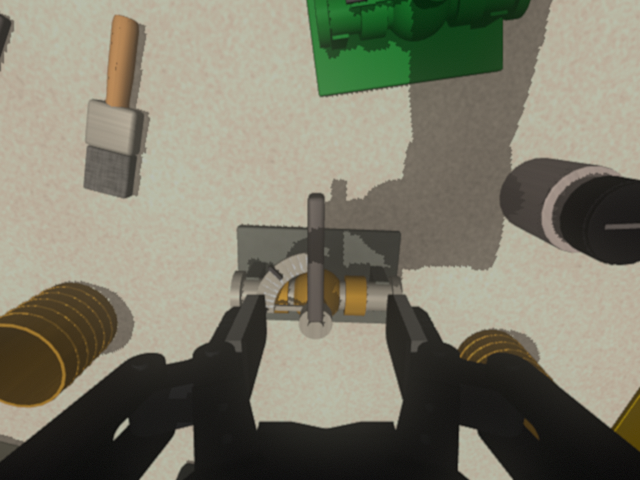

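The wrist view shows the grey lever vertical in the picture, tip at (316,194), axis knob at (316,322), pipe level. It is closed, and the jaws are already parallel to it.

Run:
```python
from h import *
o=get_obs();c=cm('wrist',o)
t,a=px2w(c,[[316,194],[316,322]],.11);u=(t-a)/np.linalg.norm(t-a)
print(t,a,np.linalg.norm(t-a),np.degrees(np.arctan2(u[1],u[0])))
g=t-.028*u;print('grip',g,'axis',t-.1*u)
plan([g[0],g[1],.12],-161.5,50,n=4)
```

```text
[0.54283359 0.17669694 0.11      ] [0.63407426 0.20655253 0.11      ] 0.09600112313587418 -161.88097595493423
grip [0.56944514 0.18540472 0.11      ] axis [0.63787484 0.20779615 0.11      ]
t 3.1 at [0.5694 0.1927 0.2149] yaw -161.4 left mm 95.2 w 49.6 F [ 0.5 -0.4  1.4] T [0.07 0.01 0.05] q6 -0.0
[[1.1, -3.4, 44.9, 0.2, -0.1, 0.1, 50.0], [1.1, -3.3, 44.9, 0.0, -0.0, 0.0, 50.0], [0.1, -0.4, 5.1, -0.0, 0.0, -0.0, 50.0], [0.0, 0.0, 0.0, 0.0, -0.0, -0.0, 50.0]]
```

Call:
{"op": "jog_arm", "data": {"deltas": [[[1.5,-4,45,0,0,0,50],[1,-3,45,0,0,0,50],[0,0,30,0,0,0,50],[0,0,8,0,0,0,50],[0,0,0,0,0,0,30]]]}}

```text
clock: 3.6
eef_pos: [0.572, 0.1861, 0.0866]
tool_rot: [-0.157, 0.988, 0.002, 0.003]
ft_force: [-0.0, 1.0, 1.3]
grip_width: 0.0366
```

```bash
python3 -c "
from h import *
plan([.568,.184,.082],-161.5,12,n=1)"
```

```text
t 3.6 at [0.572  0.1861 0.0866] yaw -162.0 left mm 6.5 w 36.6 F [-0.   1.   1.3] T [ 0.01 -0.01  0.  ] q6 -0.0
[[4.5, -0.8, 4.6, 0.2, 0.4, -0.5, 12.0]]
```

Call:
{"op": "jog_arm", "data": {"deltas": [[[4,-0.8,4,0,0.4,0,25],[0,0,0,0,0,0,5],[0,0,0,0,0,0,5],[0,0,0,0,0,0,5],[0,0,0,0,0,0,5]]]}}

```text
clock: 4.1
eef_pos: [0.5694, 0.185, 0.0851]
tool_rot: [-0.157, 0.988, 0.002, 0.001]
ft_force: [-0.4, -0.3, -5.4]
grip_width: 0.0111
```

```bash
cat > arc.py <<'E'
from h import *
# rows along the arc about the lever's axis, n rows of da deg ccw, constant radius
import sys
n,da=int(sys.argv[1]),float(sys.argv[2])
o=get_obs();p,M,y=state(o);ax=np.array([.6368,.2065]);r=np.linalg.norm(p[:2]-ax)
th=np.degrees(np.arctan2(*(p[:2]-ax)[::-1]))
print('t',o['clock'],p.round(4),'yaw',y,'theta',th,'r',r,'w',o['grip_width'],'F',np.round(o['ft_force'],1),'T',np.round(o['ft_torque'],2))
z=np.radians(da);print('row:',(r*1e3*(np.cos(z)-1)).round(2),(-r*1e3*np.sin(z)).round(2),0,'turn z',-da)
E
python3 arc.py 5 6
```

```text
t 4.1 [0.5694 0.185  0.0851] yaw -161.96282407685814 theta -162.3325194239279 r 0.07069538922775224 w 0.011101369477565728 F [-0.4 -0.3 -5.4] T [-0.04 -0.04  0.14]
row: -0.39 -7.39 0 turn z -6.0
```

Call:
{"op": "jog_arm", "data": {"deltas": [[[-0.4,-7.4,0,0,0,-6,5],[-0.4,-7.4,0,0,0,-6,5],[-0.4,-7.4,0,0,0,-6,5],[-0.4,-7.4,0,0,0,-6,5],[-0.4,-7.4,0,0,0,-6,5]]]}}

```text
clock: 4.6
eef_pos: [0.591, 0.1526, 0.0851]
tool_rot: [-0.415, 0.91, 0.0, 0.002]
ft_force: [2.1, 2.7, -6.4]
grip_width: 0.0107
```

```bash
python3 arc.py 5 6
```

```text
t 4.6 [0.591  0.1526 0.0851] yaw -131.01076601852208 theta -130.35426143161322 r 0.07067385379414437 w 0.01074095460865364 F [ 2.1  2.7 -6.4] T [ 0.27 -0.18 -0.13]
row: -0.39 -7.39 0 turn z -6.0
```

Call:
{"op": "jog_arm", "data": {"deltas": [[[-0.4,-7.5,0,0,0,-6,5],[-0.4,-7.5,0,0,0,-6,5],[0,0,0,0,0,0,5],[0,0,0,0,0,0,5]]]}}

```text
clock: 5.0
eef_pos: [0.6043, 0.1435, 0.085]
tool_rot: [-0.509, 0.861, 0.001, 0.002]
ft_force: [-0.5, 0.8, -5.0]
grip_width: 0.0107
```

```bash
python3 arc.py 5 6
```

```text
t 5.0 [0.6043 0.1435 0.085 ] yaw -118.7586035351907 theta -117.32788652245266 r 0.07089108168876392 w 0.010715782116353517 F [-0.5  0.8 -5. ] T [0.17 0.18 0.1 ]
row: -0.39 -7.41 0 turn z -6.0
```

Lever turned about 44–45°. I'll release, rise and check.

Call:
{"op": "jog_arm", "data": {"deltas": [[[0,0,0,0,0,0,40],[0,0,0,0,0,0,40],[0,0,0,0,0,0,40],[0,0,-35,0,0,0,50],[0,0,-45,0,0,0,60]]]}}

```text
clock: 5.5
eef_pos: [0.6012, 0.1428, 0.1638]
tool_rot: [-0.507, 0.862, 0.001, -0.001]
ft_force: [1.1, -0.4, 0.0]
grip_width: 0.0598
```

Call:
{"op": "jog_arm", "data": {"deltas": [[[0,0,-45,0,0,0,85],[0,0,-15,0,0,0,85],[0,0,0,0,0,0,85]]]}}

```text
clock: 5.8
eef_pos: [0.6048, 0.1436, 0.2359]
tool_rot: [-0.507, 0.862, -0.002, 0.007]
ft_force: [0.6, 0.2, -0.5]
grip_width: 0.0849
```

Run:
```python
from h import *
o=get_obs();im=camera('wrist');c=cm('wrist',o)
cv2.imwrite('pics/w2.png',im[...,::-1])
for r in masks_of('handle','wrist')[:2]:
    ys,xs=np.nonzero(r['pixels']);rc=cv2.boxPoints(cv2.minAreaRect(np.c_[xs,ys].astype(np.float32)))
    w=px2w(c,rc,.11)[:,:2];e=[w[1]-w[0],w[2]-w[1]];e=max(e,key=np.linalg.norm)
    print(r['conf'],rc.round().tolist(),w.round(4).tolist(),np.degrees(np.arctan2(e[1],e[0])))
plan([.55,-.187,.22],-140,85)
```

```text
0.89 [[314.0, 189.0], [344.0, 189.0], [344.0, 325.0], [314.0, 325.0]] [[0.5998, 0.1126], [0.5809, 0.1231], [0.6335, 0.2208], [0.6549, 0.209]] 61.690273538785064
0.87 [[581.0, 161.0], [639.0, 119.0], [664.0, 152.0], [606.0, 194.0]] [[0.4262, 0.1862], [0.3841, 0.1776], [0.3751, 0.2081], [0.4181, 0.218]] -168.46426563497295
t 5.9 at [0.6037 0.1434 0.2331] yaw -119.1 left mm 334.9 w 85.0 F [-0.2  0.2 -0.3] T [-0.01 -0.01  0.06] q6 -0.83
[[42.3, -15.3, 1.6, -0.1, 0.2, 8.0, 85.0], [39.8, -21.0, 1.7, -0.1, 0.2, 8.0, 85.0], [36.5, -26.3, 1.7, -0.1, 0.1, 4.9, 85.0], [34.1, -29.4, 1.8, 0.0, 0.0, -0.0, 85.0], [34.1, -29.4, 1.8, 0.0, 0.0, -0.0, 85.0]]
```

View pics/w2.png

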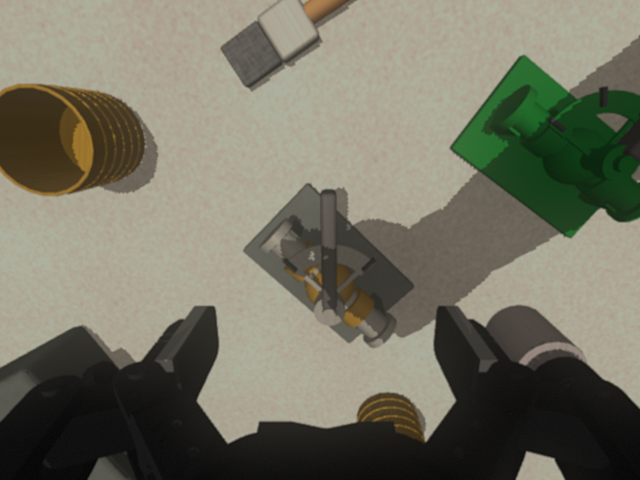

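The lever (326,312)→(329,190) sits midway between the closed rib (370,265) and the open rib (290,265), so it is half open at about 44°. On to the cap.

Call:
{"op": "jog_arm", "data": {"deltas": [[[42,-15,1.6,0,0.2,8,85],[40,-21,1.7,0,0.2,8,85],[36.5,-26,1.7,0,0,5,85],[34,-29.4,1.8,0,0,0,85],[34,-29.4,1.8,0,0,0,85]]]}}

```text
clock: 6.4
eef_pos: [0.5613, -0.0777, 0.2133]
tool_rot: [-0.34, 0.94, 0.001, -0.005]
ft_force: [0.2, 0.0, -0.7]
grip_width: 0.0852
```

```bash
python3 -c "
from h import *
plan([.55,-.187,.22],-140,85)"
```

```text
t 6.4 at [ 0.5613 -0.0777  0.2133] yaw -140.3 left mm 110.1 w 85.2 F [ 0.2  0.  -0.7] T [ 0.01 -0.04  0.04] q6 -0.83
[[32.1, -31.4, -2.6, 0.2, -0.5, -0.3, 85.0], [32.3, -31.3, -2.7, 0.0, -0.0, 0.0, 85.0], [14.4, -14.0, -1.2, -0.0, 0.0, 0.0, 85.0], [0.0, 0.0, 0.0, -0.0, 0.0, 0.0, 85.0], [0.0, 0.0, 0.0, -0.0, 0.0, 0.0, 85.0]]
```

Call:
{"op": "jog_arm", "data": {"deltas": [[[32,-31,-4,0,-0.5,0,85],[32,-31,-4,0,0,0,85],[14,-14,-2,0,0,0,85],[0,0,0,0,0,0,85],[0,0,0,0,0,0,85]]]}}

```text
clock: 6.9
eef_pos: [0.541, -0.1947, 0.2113]
tool_rot: [-0.335, 0.942, 0.008, -0.009]
ft_force: [0.2, 0.5, -0.8]
grip_width: 0.0851
```

Run:
```python
from h import *
o=get_obs();im=camera('wrist');c=cm('wrist',o)
cv2.imwrite('pics/w3.png',im[...,::-1])
for t,z in [('cap',.131),('nest',.012),('tin',.087)]:
  for r in masks_of(t,'wrist')[:2]:
    ys,xs=np.nonzero(r['pixels']);rc=cv2.boxPoints(cv2.minAreaRect(np.c_[xs,ys].astype(np.float32)))
    w=px2w(c,rc,z)[:,:2]
    print(t,r['conf'],r['at'],rc.round().tolist(),w.round(4).tolist(),w.mean(0))
plan([.55,-.187,.22],-140,85,n=1)
```

```text
cap 0.95 [443.6, 118.3] [[404.0, 80.0], [479.0, 80.0], [479.0, 153.0], [404.0, 153.0]] [[0.4358, -0.2229], [0.4092, -0.1902], [0.4372, -0.1615], [0.4651, -0.196]] [ 0.43680607 -0.19264961]
cap 0.68 [325.4, 263.5] [[278.0, 219.0], [368.0, 219.0], [368.0, 312.0], [278.0, 312.0]] [[0.5431, -0.2296], [0.5085, -0.1865], [0.5564, -0.1449], [0.5935, -0.1916]] [ 0.55037822 -0.18814795]
nest 0.66 [315.2, 187.1] [[224.0, 214.0], [334.0, 125.0], [421.0, 233.0], [312.0, 322.0]] [[0.6006, -0.2643], [0.4749, -0.2351], [0.4984, -0.1076], [0.6378, -0.1308]] [ 0.55294085 -0.18445318]
tin 0.77 [323.9, 218.0] [[252.0, 235.0], [329.0, 176.0], [390.0, 255.0], [312.0, 314.0]] [[0.5761, -0.2347], [0.5061, -0.2175], [0.5234, -0.1441], [0.5991, -0.1591]] [ 0.55115624 -0.1888554 ]
t 7.1 at [ 0.5421 -0.1933  0.2126] yaw -140.7 left mm 12.5 w 84.8 F [0.3 0.2 0.2] T [ 0.01 -0.03 -0.  ] q6 -1.03
[[-10.0, 0.0, -7.5, 1.1, -0.6, -0.7, 85.0]]
```

View pics/w3.png

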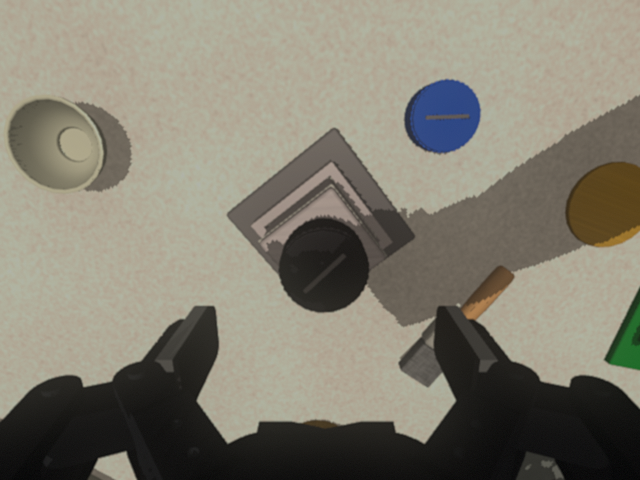

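The black cap sits at (324,266) with its bar centre at (325,273). The blue look-alike is at (443,117), out of the way. Computing cap centre and bar angle.

Run:
```python
from h import *
o=get_obs();c=cm('wrist',o)
b=px2w(c,[[305,291],[345,255]],.131);d=b[0]-b[1];m=b.mean(0);print(b,m,np.degrees(np.arctan2(d[1],d[0])))
e=px2w(c,[[252,235],[329,176],[390,255]],.087);print([np.degrees(np.arctan2(*(e[i]-e[1])[1::-1])) for i in (0,2)])
print([np.linalg.norm(q-m) for q in px2w(c,[[279,265],[369,265],[325,312]],.131)])
plan([*m[:2],.15],-141,85,n=3)
```

```text
[[ 0.57232717 -0.18524934  0.131     ]
 [ 0.53681878 -0.18088489  0.131     ]] [ 0.55457297 -0.18306712  0.131     ] -7.007256370376597
[np.float64(-13.507649123081517), np.float64(77.20207998752964)]
[np.float64(0.029850640487597394), np.float64(0.028999227477931943), np.float64(0.02769002014988584)]
t 7.1 at [ 0.5421 -0.1933  0.2126] yaw -140.7 left mm 64.7 w 84.8 F [0.3 0.2 0.2] T [ 0.01 -0.03 -0.  ] q6 -1.03
[[-11.7, -0.8, 43.4, 1.0, -0.6, 0.3, 85.0], [-4.9, 0.0, 19.1, -0.0, 0.0, 0.0, 85.0], [0.0, 0.0, 0.0, 0.0, -0.0, -0.0, 85.0]]
```

Call:
{"op": "jog_arm", "data": {"deltas": [[[-10,0,43,1,-0.6,0,85],[-4,0,19,0,0,0,85],[0,0,0,0,0,0,85],[0,0,0,0,0,0,85]]]}}

```text
clock: 7.5
eef_pos: [0.5544, -0.1793, 0.1507]
tool_rot: [-0.34, 0.94, -0.001, 0.001]
ft_force: [0.6, -0.4, 0.5]
grip_width: 0.085
```

```bash
python3 -c "
from h import *
plan([.5535,-.1845,.092],-141,85,n=3)"
```

```text
t 7.5 at [ 0.5544 -0.1793  0.1507] yaw -140.2 left mm 59.0 w 85.0 F [ 0.6 -0.4  0.5] T [0.01 0.03 0.01] q6 -1.01
[[3.2, -2.5, 44.8, -0.1, 0.1, 0.8, 85.0], [0.9, -0.8, 13.9, 0.0, 0.0, 0.0, 85.0], [0.0, 0.0, 0.0, 0.0, 0.0, 0.0, 85.0]]
```

Call:
{"op": "jog_arm", "data": {"deltas": [[[3.5,-2.8,35,0,0,0,85],[0.5,-0.5,20,0,0,0,85],[0,0,3,0,0,0,85],[0,0,0,0,0,0,85]]]}}

```text
clock: 7.9
eef_pos: [0.5585, -0.1843, 0.0982]
tool_rot: [-0.342, 0.94, -0.004, 0.006]
ft_force: [-0.1, -0.4, -0.0]
grip_width: 0.085
```

```bash
python3 -c "
from h import *
plan([.5535,-.1845,.092],-141,85,n=1)"
```

```text
t 7.9 at [ 0.5585 -0.1843  0.0982] yaw -140.0 left mm 8.0 w 85.0 F [-0.1 -0.4 -0. ] T [ 0.05  0.05 -0.04] q6 -1.02
[[4.0, 3.1, 6.1, -0.7, 0.5, 1.0, 85.0]]
```

Call:
{"op": "jog_arm", "data": {"deltas": [[[4,3,6,-0.7,0.5,0,85],[0,0,0,0,0,0,85]]]}}

```text
clock: 8.1
eef_pos: [0.555, -0.1849, 0.0949]
tool_rot: [-0.342, 0.94, -0.001, 0.001]
ft_force: [-0.5, 0.3, -0.1]
grip_width: 0.0851
```

Call:
{"op": "jog_arm", "data": {"deltas": [[[0,0,0,0,0,0,62],[0,0,0,0,0,0,62],[0,0,0,0,0,0,40],[0,0,0,0,0,0,40],[0,0,0,0,0,0,40]]]}}

```text
clock: 8.6
eef_pos: [0.5554, -0.1842, 0.0973]
tool_rot: [-0.342, 0.94, -0.001, 0.002]
ft_force: [-0.3, 1.5, 0.5]
grip_width: 0.0568
```

```bash
python3 -c "
from h import *
plan([.5535,-.1845,.092],-141,85,n=1)"
```

```text
t 8.6 at [ 0.5554 -0.1842  0.0973] yaw -140.0 left mm 5.6 w 56.8 F [-0.3  1.5  0.5] T [0.11 0.03 0.06] q6 -1.02
[[1.7, 1.0, 5.2, -0.2, 0.2, 1.0, 85.0]]
```

Call:
{"op": "jog_arm", "data": {"deltas": [[[0,0,0,0,0,-6,40],[0,0,0,0,0,-6,40],[0,0,0,0,0,-6,40]]]}}

```text
clock: 8.9
eef_pos: [0.5551, -0.1842, 0.0973]
tool_rot: [-0.489, 0.872, -0.001, 0.002]
ft_force: [-0.6, 1.6, 1.7]
grip_width: 0.0567
```

```bash
python3 -c "
from h import *
plan([.5554,-.1842,.0973],-60,40,n=1)"
```

```text
t 8.9 at [ 0.5551 -0.1842  0.0973] yaw -121.5 left mm 0.3 w 56.7 F [-0.6  1.6  1.7] T [ 0.43  0.27 -0.32] q6 -1.34
[[-0.1, -0.2, -0.0, -0.0, -0.0, -8.0, 40.0]]
```

Call:
{"op": "jog_arm", "data": {"deltas": [[[0,0,0,0,0,-6,40],[0,0,0,0,0,-6,40],[0,0,0,0,0,-6,40],[0,0,0,0,0,-6,40],[0,0,0,0,0,-6,40]]]}}

```text
clock: 9.4
eef_pos: [0.5546, -0.1838, 0.0975]
tool_rot: [-0.704, 0.71, -0.0, 0.002]
ft_force: [-1.5, 2.0, 1.6]
grip_width: 0.0571
```

```bash
python3 -c "
from h import *
plan([.5554,-.1842,.0973],-60,40,n=1)"
```

```text
t 9.4 at [ 0.5546 -0.1838  0.0975] yaw -90.5 left mm 0.9 w 57.1 F [-1.5  2.   1.6] T [ 0.41  0.28 -0.28] q6 -1.88
[[0.4, -0.8, 0.2, -0.1, 0.0, -8.0, 40.0]]
```

Call:
{"op": "jog_arm", "data": {"deltas": [[[0,0,0,0,0,-6,40],[0,0,0,0,0,-6,40],[0,0,0,0,0,-6,40],[0,0,0,0,0,-6,40],[0,0,0,0,0,-6,40]]]}}

```text
clock: 9.9
eef_pos: [0.5529, -0.1834, 0.1002]
tool_rot: [0.869, -0.495, 0.0, -0.002]
ft_force: [-1.5, 0.7, 0.4]
grip_width: 0.0568
```

Run:
```python
from h import *
plan([.5546,-.1838,.0975],-60,40,n=1)
o=get_obs();im=camera('top');c=cm('top')
b=cv2.resize(im[185:285,360:460],(500,500),interpolation=3);
w=camera('wrist');
k=cv2.convertScaleAbs(np.hstack([b[:450,:],cv2.resize(w[100:400,150:450],(300,450))]),alpha=1.8)
cv2.imwrite('pics/c4.png',k[...,::-1])
```

```text
t 9.9 at [ 0.5529 -0.1834  0.1002] yaw -59.4 left mm 3.2 w 56.8 F [-1.5  0.7  0.4] T [ 0.13  0.22 -0.01] q6 -2.43
[[1.2, -1.2, 2.7, -0.2, 0.1, 0.6, 40.0]]
```

View pics/c4.png

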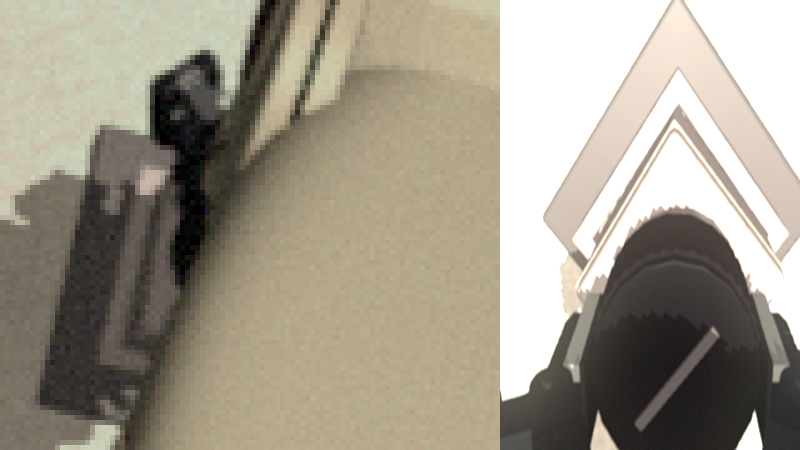

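The cap rose 2.7 mm, the turning torque vanished, and in the wrist crop the bar (675,380) has the same angle to the jaws as before, so there was no slip after about 80°. The thread has let go and the tin has kept its orientation. Lifting gently.

Call:
{"op": "jog_arm", "data": {"deltas": [[[0,0,-4,0,0,0,40],[0,0,-6,0,0,0,40],[0,0,-8,0,0,0,40]]]}}

```text
clock: 10.3
eef_pos: [0.5522, -0.1838, 0.1176]
tool_rot: [0.866, -0.5, -0.001, -0.001]
ft_force: [-0.7, 0.3, -0.6]
grip_width: 0.057
```

```bash
python3 -c "
from h import *
plan([.5545,-.1838,.140],-59.4,40,vmax=8,n=3)"
```

```text
t 10.3 at [ 0.5522 -0.1838  0.1176] yaw -60.0 left mm 22.5 w 57.0 F [-0.7  0.3 -0.6] T [ 0.01 -0.05 -0.05] q6 -2.42
[[0.4, -0.7, -8.0, -0.1, 0.2, -0.6, 40.0], [0.4, -0.7, -8.0, 0.0, -0.0, -0.0, 40.0], [0.3, -0.6, -6.5, 0.0, 0.0, -0.0, 40.0]]
```

Force is −0.6 N (cap weight only), so the tin is not coming along.

Call:
{"op": "jog_arm", "data": {"deltas": [[[0.4,-0.7,-8,0,0.2,0,40],[0.4,-0.7,-8,0,0,0,40],[0.3,-0.6,-6.5,0,0,0,40],[0,0,0,0,0,0,40],[0,0,0,0,0,0,40]]]}}

```text
clock: 10.8
eef_pos: [0.5576, -0.1847, 0.1459]
tool_rot: [0.866, -0.5, 0.005, -0.001]
ft_force: [0.2, -0.1, -0.8]
grip_width: 0.0569
```

Run:
```python
from h import *
plan([.5545,-.1838,.140],-59.4,40,n=1)
o=get_obs();w=camera('wrist');s=camera('scene');
k=np.hstack([cv2.resize(s[170:270,235:335],(400,400),interpolation=3),cv2.resize(w,(400,300))[:300,:] if 0 else cv2.resize(w[80:480,120:520],(400,400))])
cv2.imwrite('pics/c5.png',cv2.convertScaleAbs(k,alpha=1.3)[...,::-1])
```

```text
t 10.8 at [ 0.5576 -0.1847  0.1459] yaw -60.0 left mm 6.7 w 56.9 F [ 0.2 -0.1 -0.8] T [-0.04  0.   -0.  ] q6 -2.41
[[-2.3, 2.2, 5.9, -0.4, -0.4, -0.6, 40.0]]
```

View pics/c5.png

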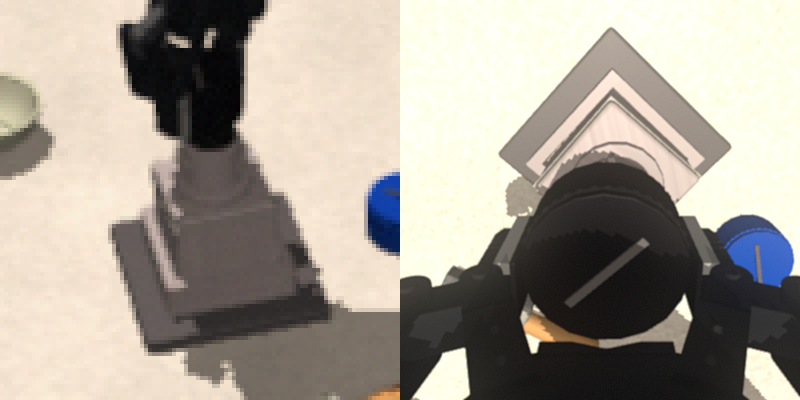

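The cap is off and in the jaws. The tin sits square in the nest with its neck bare (scene crop (215,165)). Small centring correction, then hand in.

Call:
{"op": "jog_arm", "data": {"deltas": [[[-2.3,2,4,-0.4,-0.4,0,40],[0,0,0,0,0,0,40],[0,0,0,0,0,0,40],[0,0,0,0,0,0,40]]]}}

```text
clock: 11.3
eef_pos: [0.5531, -0.1832, 0.1394]
tool_rot: [0.866, -0.5, -0.003, 0.001]
ft_force: [-0.0, 0.3, -0.2]
grip_width: 0.0565
```

Run:
```python
from h import *
plan([.5545,-.1838,.141],-59.4,40,n=1)
o=get_obs();print(np.round(o['joint_vel'],3))
c=cm('top')
camera('top')
for r in masks_of('handle','top'):
    ys,xs=np.nonzero(r['pixels']);rc=cv2.boxPoints(cv2.minAreaRect(np.c_[xs,ys].astype(np.float32)))
    w=px2w(c,rc,.11)[:,:2];e=max([w[1]-w[0],w[2]-w[1]],key=np.linalg.norm);print(r['conf'],r['at'],np.degrees(np.arctan2(e[1],e[0])))
plan([.5545,-.1838,.141],-59.4,40,n=1)
```

```text
t 11.3 at [ 0.5531 -0.1832  0.1394] yaw -60.1 left mm 2.2 w 56.5 F [-0.   0.3 -0.2] T [0.02 0.03 0.01] q6 -2.41
[[1.2, -0.9, -1.6, 0.2, 0.2, -0.7, 40.0]]
[ 0.001  0.002 -0.001 -0.001  0.001  0.001]
0.98 [223.5, 328.1] -150.05096850506493
0.79 [234.5, 206.3] -121.62544902019002
t 11.4 at [ 0.5533 -0.1833  0.1396] yaw -60.1 left mm 1.9 w 57.0 F [ 0.1  0.4 -1.2] T [0.04 0.01 0.01] q6 -2.41
[[1.1, -0.8, -1.4, 0.2, 0.2, -0.7, 40.0]]
```

The arm is still, the cap is about 19 mm above the rim and centred, and the lever is unchanged.

```bash
python3 -c "
from workcell import *
print(job_done())"
```

```text
the job is handed in; nothing more can be done
None
```

The job is handed in at about 11.4 s of the 56 s allowed. `job_done()` gives no verdict, so the results below are my own checks.

- **Valve:** I pinched the grey lever of the gold/grey valve, not the green one, and turned it about 44–45° counter-clockwise. The wrist picture showed it midway between the closed and open ribs. A rough final check from the top camera put the lever at −122°, against −118° in the wrist picture. The range allowed is about ±10°, so both readings fit.
- **Cap:** I turned the black cap on the nested tin about 80° counter-clockwise. The turning torque dropped from 0.3 N m to zero and the cap rose about 2.7 mm, so the thread had let go before I lifted. The grip did not slip.
- **Final state:** The cap is gripped at a 57 mm opening and level, and the joints are nearly still. Its lower edge is about 19 mm above the rim and within a few mm of the axis, worked out from the tool pose. The wrist force was only about the cap's weight. The pictures after the lift showed the tin seated in its nest with its neck bare.
- **Not checked:** I did not measure the bystanders at the end; nothing in the forces or pictures suggested contact.

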